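# Clear the too-tall bottle and put the reagent tray away in the bench chiller

## Robot

A 6-joint arm with a two-finger parallel gripper is mounted at the origin on the work surface; the furniture and walls round the work are solid. World frame = base frame: x ahead of the robot, y to its left, z up, the work surface at z = 0. Lengths are in m, angles in rad, forces in N, time in s.
With the tool pointing down it reaches from about 0.375 to 0.925 m from the base axis. Payload 5.7 kg.
Tool frame: the origin (TCP) lies between the finger pads; the fingertips stand 19 mm ahead of it and the grasp point (between the pads) is the TCP; z points along the fingers, y is the line along which they close (so a half turn about z gives the same grasp; the last joint's range is limited). The gripper opens to 88 mm and grips with 3 to 60 N. Pads are 20 mm wide; open, the fingers measure 115 mm over their backs; the gripper's body (75 mm by 178 mm) begins 61 mm behind the grasp point.
Start: joints at [-1.374, 0.359, 1.51, -0, 1.272, -0.115], TCP at [0.184, -0.571, 0.242] pointing down, gripper open.
Joint ranges: [-2.97, 2.97], [-1.01, 2.36], [0.21, 2.38], [-0.96, 4.11], [0.2, 2.71], [-2.98, 2.98]. Speed limits (rad/s): [2.39, 2.39, 3.14, 3.14, 3.14, 3.14].

## Interface

Orientations are given as a 3x3 rotation matrix whose columns are the frame's x, y, z axes.
In Python, from cell import monitor, imaging, manip, nets gives the robot as it stands.
- The arm moves only by the shell command python3 -m creep 'ROWS' [FORCE]. ROWS is text: rows parted by semicolons, each of 7 numbers parted by spaces: the shift along the tool's x, y, z in units of 250 mm (1.0 is 250 mm), then the turn, a rotation vector about the tool's x, y, z in units of 30 degrees (1.0 is 30 degrees), then the closure, from 0 (fully open) to 1 (shut). A call has 1 to 12 rows; each row is the pose to reach, as a shift and turn from the pose commanded when the call began, along the tool's axes at that moment; what a row does not reach only later rows make up. A row lasts 1/8 s, in which the tool goes at most 62.5 mm and 10.7 degrees, less where a joint would pass 70% of its speed; a pose out of reach is approached as far as the arm can. A call with a number of a shift or a turn outside -1 to 1 is refused whole. A call with a gripper value outside its range is refused whole. The fingers move at their own pace and stop on an object; FORCE is the grip in N (left out, the last holds). Time passes only in rows, so rows that repeat a pose let the fingers close. It gives the time, the measured TCP pose, the force, the opening and the grip force at its end, in the units of the state.
- monitor.sense(): the state, without advancing time (a new reading comes with each control period).
- imaging.read_camera(name): name is "scene" or "top" or "wrist"; returns a dict with "color" (384x512x3 uint8, red, green, blue), "intrinsics" (3x3 intrinsics, pixels), "eye" and "attitude" of the camera in the world. Camera axes: x right, y down, z forward; pixel columns grow to the right and rows downward; lengths in m; the calibration is good to about 2 mm. A picture is of the moment at which its call begins. There is no depth.
- manip.hand_in(): hands the job in; it is judged then, once.
Trained networks look in a picture, given as the dict that the camera call returned (one of the last four; its "shot" number tells which), for a name from the list of things; names that differ only in an ending like _2 or _b are one class to them, and where a whole thing is asked for, a point or a joint stands for the part that bears it (a point fixed in the world has none). Each returns a list of dicts, best first, with "confidence" (0 to 1); they miss things now and then, are a little off and sometimes report something else, mostly with a low value. They report only what shows in the picture. A call takes as long as a camera call.
- nets.regions_of(query, picture): "region" (384x512 bool, what is visible of it) and "position" ([row, column] in pixels, amid what is visible of it).
- nets.mark_of(query, picture): "position" ([row, column] in pixels: a listed point, or the origin of a listed thing).
The state is a dict: "t": time; "joints": joint angles; "qvel": joint speeds; "effort": joint torques, N m; "tool_pos": TCP position; "eef_rot": TCP orientation; "force": force on the tool from outside, world axes, zero at the start; "moment": the same for the moment, N m; "gripper_width": finger opening in m; "grasp_force": force on a finger pad.
Only numpy, scipy, OpenCV 4.12 (cv2) and the standard library are available. Lean on these libraries where they do the work, as an engineer would, in place of code of your own. Each camera call takes 0.05 s, during which the arm holds its last target. There are 200 camera calls.

## Task

Put the pulled-out blue reagent tray away in the bench chiller. The tall white bottle does not fit under the hood, so first draw it straight up out of its well without lifting or tipping the light tray, and stand it upright in the grey spill tray, setting it down rather than dropping it; then push the blue tray fully home, until the orange latch springs up behind it. The other bottles stay standing in the tray, and the cup in the spill tray and the carton on the bench are left alone.

Things in the scene. Friction and masses are not known exactly. Their poses are not given: they have to be found in the camera images.
- chiller: White bench chiller, fixed, 282 x 146 x 124 mm high. Origin on the bench under its middle; x points the way the tray slides in. Floor 10 mm above the bench from x = -150 mm to the end stop (back wall) at x = +110 mm, between guides 116 mm apart (rails 26 mm high over the bench). The hood starts at x = +12 mm: underside of roof 110 mm, top 124 mm above the bench.
- latch (a joint): Orange spring tongue 42 x 34 mm in the middle of the chiller's floor, hinged at chiller x = -85 mm, free end at x = -44 mm. 0 = sprung up, free end 18 mm above the bench; about 0.2 rad = held down flush by the tray lying over it, as at the start. It springs up by itself (half a newton) once the tray's rear end has passed it, and then keeps the tray in.
- tray: Blue reagent tray, loose, light (0.16 kg), 150 mm (x) by 112 mm, lying on the chiller's floor between the guides (2 mm play a side). Origin under its middle, x points into the chiller. Well block 34 mm high from x = -19 to +75 mm: two wide wells 47 mm across at x = 12, y = +-27 mm; three small wells 28 mm across at x = 55 mm; all 28 mm deep. Behind it a low apron.
- tray_push (a point): Centre of the flat rear face (robot side) of the blue tray's upright push plate, 22 mm above the tray's underside, at the very end of the tray; axes as the tray's. The plate is 108 mm wide, 6 mm thick, 42 mm high. With the tray fully home against the end stop this point is at chiller x = -40 mm; at the start it is pulled out 85 to 105 mm from there.
- tall_mid (a point): Centre (half-way up, on the axis) of the tall white plastic bottle with a blue screw cap, 145 mm high, body 44 mm across, mass about 0.16 kg. The cap is 31 mm across and forms the top 26 mm. It stands loosely in one of the two wide wells of the blue tray, its base 16 mm above the bench, so its top is at about 161 mm, above the hood.
- short_mid (a point): Centre of the short amber bottle with a black cap, 82 mm high, 44 mm across, in the other wide well. It fits under the hood and stays.
- drop_0_mid (a point): Middle (35 mm above its base) of the dropper bottle with the blue cap, 25 mm across, 71 mm high, in a small well; it stays.
- drop_1_mid (a point): The same for the dropper bottle with the yellow cap; it stays.
- drop_2_mid (a point): The same for the dropper bottle with the grey cap; it stays.
- spill: Shallow grey spill tray, fixed on the bench, 170 mm along its x, 130 mm along its y; walls 5 mm thick, 20 mm high over the bench. Origin on the bench under its middle; its floor is 5 mm above the bench. A cup stands on the +x half (centre at x = +48 mm); the free place is round x = -35 mm, y = 0.
- cup_mid (a point): Centre of the specimen cup with a yellow lid, 52 mm across and 62 mm high, standing loose in the spill tray; left alone.
- carton: Reagent carton 67 x 131 x 55 mm standing loose on the bench, origin under its middle; left alone.

How it is judged:
By the outcome, as a careful person would: the job done as asked, in the order asked, and still so for the second after the job is handed in, with the robot touching nothing.
It also fails if it takes over 54 s, if anything falls off the work surface, if the arm or the gripper's body presses on something with over 40 N, if the wrist force passes 120 N, or if a joint passes its speed limit or range.

## Working session

There is one attempt and no reset: what is moved stays moved. The work goes in short steps, Python scripts to look and compute and a shell command to move; the robot and the scene stay as the last step left them, time stands still between calls to the robot, and variables do not carry over. Pictures are saved under pics/ and viewed, at most 10 in all, crops included, and the job is handed in when it is done.

```bash
mkdir -p pics; ls
cat > h.py <<'E'
from cell import monitor, imaging, manip, nets
import numpy as np, cv2
def ray(p,rc):
    K=np.array(p["intrinsics"]);R=np.array(p["attitude"])
    d=R@np.linalg.inv(K)@[rc[1],rc[0],1.];return np.array(p["eye"]),d/np.linalg.norm(d)
def atz(p,rc,z):
    e,d=ray(p,rc);return e+d*(z-e[2])/d[2]
def tri(obs):
    A=np.zeros((3,3));b=np.zeros(3)
    for p,rc in obs:
        e,d=ray(p,rc);M=np.eye(3)-np.outer(d,d);A+=M;b+=M@e
    x=np.linalg.solve(A,b)
    return x,[np.linalg.norm((np.eye(3)-np.outer(d,d))@(x-e)) for e,d in [ray(*o) for o in obs]]
def save(p,n): cv2.imwrite("pics/"+n,cv2.cvtColor(p["color"],cv2.COLOR_RGB2BGR))
E
cat > a.py <<'E'
from h import *
np.set_printoptions(precision=4,suppress=True)
s=imaging.read_camera("scene");t=imaging.read_camera("top")
both=np.hstack([s["color"],t["color"]]); 
save(s,"s0.png");save(t,"t0.png")
print(monitor.sense()["eef_rot"],t["eye"],s["eye"])
for n in ["chiller","latch","tray","tray_push","tall_mid","short_mid","drop_0_mid","drop_1_mid","drop_2_mid","spill","cup_mid","carton"]:
    o=[]
    for p in (s,t):
        r=nets.mark_of(n,p)
        if r: o.append((p,r[0]["position"]))
        print(n,[(np.round(q["position"],1),round(q["confidence"],2)) for q in r[:2]])
    if len(o)==2: print("   ",*tri(o))
E
python3 a.py
```

```text
pics
[[ 0.9518  0.3067 -0.0003]
 [ 0.3067 -0.9518  0.0017]
 [ 0.0002 -0.0017 -1.    ]] [0.3368 0.1141 1.0095] [ 0.7463 -0.3003  0.8329]
chiller [(array([197.9, 289.3]), 0.82)]
chiller [(array([177.6, 222.2]), 0.58)]
    [0.5948 0.1476 0.0104] [np.float64(0.0026179631204501018), np.float64(0.002617963120450069)]Traceback (most recent call last):
  File "a.py", line 10, in <module>
    r=nets.mark_of(n,p)
ValueError: it knows: carton, chiller, cup_mid, drop_0_mid, drop_1_mid, drop_2_mid, short_mid, spill, tall_mid, tray, tray_push
```

```bash
sed -i 's/"latch",//; s/s0.png/s1.png/; s/t0.png/t1.png/' a.py; python3 a.py
```

```text
[[ 0.9518  0.3068 -0.0001]
 [ 0.3068 -0.9518  0.0006]
 [ 0.0001 -0.0007 -1.    ]] [0.3368 0.1141 1.0095] [ 0.7463 -0.3003  0.8329]
chiller [(array([197.8, 289.4]), 0.72)]
chiller [(array([178.3, 221.8]), 0.62)]
    [0.5941 0.149  0.0079] [np.float64(0.002271072965915425), np.float64(0.002271072965915379)]
tray [(array([302., 172.]), 0.55)]
tray [(array([207.3, 234.1]), 0.65)]
    [ 0.4979 -0.0264 -0.0473] [np.float64(0.1626289238804375), np.float64(0.16262892388043743)]
tray_push [(array([178. , 233.9]), 0.74)]
tray_push [(array([236.1, 240.8]), 0.82)]
    [0.4542 0.1241 0.0284] [np.float64(0.0009567232425651422), np.float64(0.0009567232425652086)]
tall_mid [(array([187.9, 267.7]), 0.81)]
tall_mid [(array([191. , 240.6]), 0.82), (array([208.1, 372.1]), 0.32)]
    [0.548  0.113  0.0692] [np.float64(0.0019883898136716896), np.float64(0.0019883898136716263)]
short_mid [(array([177.3, 272.8]), 0.45)]
short_mid [(array([198.1, 215.5]), 0.88)]
    [0.5418 0.166  0.0391] [np.float64(0.004174938249719681), np.float64(0.004174938249719569)]
drop_0_mid [(array([305.1, 192.7]), 0.44), (array([1
[... 511 characters left out ...]
]), 0.18)]
    [0.589  0.1137 0.0547] [np.float64(0.001294620976231568), np.float64(0.001294620976231738)]
spill [(array([299.4, 169.9]), 0.55)]
spill [(array([209.9, 376.2]), 0.58)]
    [ 0.4742 -0.1896  0.0008] [np.float64(0.0004165678637143497), np.float64(0.00041656786371433954)]
cup_mid [(array([303.8, 190.8]), 0.98)]
cup_mid [(array([185.9, 374.7]), 0.87), (array([209.4, 233.5]), 0.2)]
    [ 0.5255 -0.1842  0.0355] [np.float64(0.002915710427584706), np.float64(0.002915710427584777)]
carton [(array([120.1, 290.1]), 0.88), (array([305.3, 190.9]), 0.45)]
carton [(array([240.1, 121.3]), 0.59)]
    [ 0.4851  0.3947 -0.0184] [np.float64(0.00608953353263409), np.float64(0.006089533532634225)]
```

View pics/s0.png

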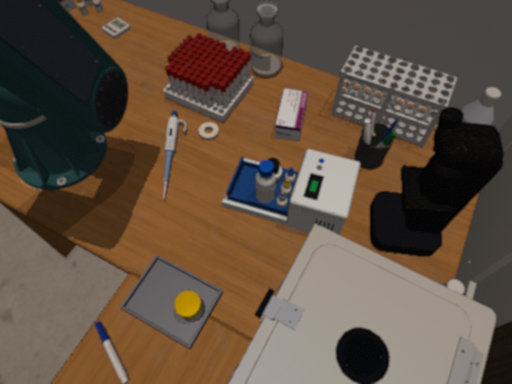

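View pics/t0.png

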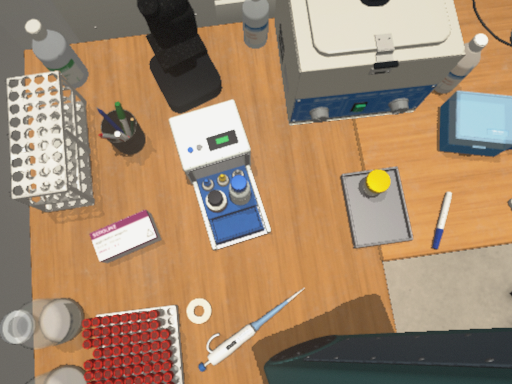

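The scene view shows the tray and bottles at about (260,190), the chiller at (325,190) and the spill tray with its cup at (175,300). In the top view the tall bottle is at (239,187), the short one at (216,198) and the spill tray's corners near (343,176), (396,167), (411,240) and (356,248). The network marks agree with these positions, apart from `drop_0` and the scene mark for the tray. Next I'll fit the poses using the known geometry.

```bash
cat > fit.py <<'E'
from h import *
from scipy.optimize import least_squares
np.set_printoptions(precision=4,suppress=True)
def proj(p,X):
    c=np.array(p["attitude"]).T@(np.array(X)-p["eye"]);u=np.array(p["intrinsics"])@(c/c[2]);return u[[1,0]]
M={"tray_push":(-.075,0,.032),"tall_mid":(.012,-.027,.0885),"short_mid":(.012,.027,.057),"drop_1_mid":(.055,0,.051)}
def fit(obs,x0):
    def W(v,m):
        c,s=np.cos(v[2]),np.sin(v[2]);return [v[0]+c*m[0]-s*m[1],v[1]+s*m[0]+c*m[1],m[2]]
    f=lambda v:np.concatenate([proj(p,W(v,m))-rc for p,rc,m in obs])
    r=least_squares(f,x0,loss="soft_l1",f_scale=1.);return r.x,f(r.x).reshape(-1,2),W
if __name__=="__main__":
    P=[imaging.read_camera("scene"),imaging.read_camera("top")]
    obs=[];names=[]
    for n,m in M.items():
        for p in P:
            r=nets.mark_of(n,p)
            if r: obs.append((p,r[0]["position"],m));names.append(n)
    v,e,W=fit(obs,[.53,.135,.15]);print("tray",v,"deg",np.degrees(v[2]));print(list(zip(names,e.round(1).tolist())))
    for n,m in M.items(): print(n,W(v,m))
    t=P[1]
    # spill rim from region
    for p in P:
      for r in nets.regions_of("spill",p)[:1]:
        cn=max(cv2.findContours(r["region"].astype(np.uint8),0,1)[0],key=cv2.contourArea)[:,0]
        w=np.array([atz(p,(q[1],q[0]),.015)[:2] for q in cv2.convexHull(cn)[:,0].astype(float)])
        print("spill",r["confidence"],cv2.minAreaRect((w*1000).astype(np.float32)))
      for r in nets.regions_of("chiller",p)[:1]: print("ch",r["confidence"],r["position"])
    for n,z in (("cup_mid",.036),("spill",0),("chiller",0)):
        print(n,[atz(p,nets.mark_of(n,p)[0]["position"],z) for p in P])
    print("pushpix",proj(t,W(v,(-.075,0,.052))))
E
python3 fit.py
```

```text
tray [0.5265 0.1358 0.2272] deg 13.017483063690399
[('tray_push', [0.2, -0.3]), ('tray_push', [0.7, 0.3]), ('tall_mid', [-2.0, 1.6]), ('tall_mid', [-0.1, 0.2]), ('short_mid', [-5.5, 0.9]), ('short_mid', [1.3, 0.4]), ('drop_1_mid', [2.0, 1.2]), ('drop_1_mid', [-0.1, 1.0])]
tray_push [np.float64(0.4534230210868635), np.float64(0.11890522471997098), 0.032]
tall_mid [np.float64(0.5442689467456846), np.float64(0.11219569484136291), 0.0885]
short_mid [np.float64(0.5321055352922187), np.float64(0.16480796928196936), 0.057]
drop_1_mid [np.float64(0.5800822002957309), np.float64(0.14818751155238905), 0.051]
spill 0.81 ((480.61932373046875, -188.99880981445312), (132.5015869140625, 174.97982788085938), 89.82482147216797)
ch 0.81 [198.3, 318.0]
spill 0.62 ((479.8884582519531, -186.6376495361328), (170.46360778808594, 134.6293487548828), 0.26574230194091797)
ch 0.68 [144.3, 212.6]
cup_mid [array([ 0.5308, -0.1907,  0.036 ]), array([ 0.526, -0.191,  0.036])]
spill [array([ 0.4705, -0.1905,  0.    ]), array([ 0.484 , -0.1877,  0.    ])]
chiller [array([0.5977, 0.1365, 0.    ]), array([0.6035, 0.1555, 0.    ])]
pushpix [235.0915 243.3005]
```

```bash
cat > go.py <<'E'
# usage: go.py x y z [yaw of tool y in deg] -> shift/turn in creep units (from measured pose)
import sys; from h import *
from scipy.spatial.transform import Rotation as Rn
np.set_printoptions(precision=3,suppress=True)
s=monitor.sense();R=np.array(s["eef_rot"]);p=np.array(s["tool_pos"]);a=list(map(float,sys.argv[1:]))
if len(a)>3:
    c,k=np.cos(np.radians(a[3])),np.sin(np.radians(a[3]));T=np.array([[-k,c,0],[c,k,0],[0,0,-1]]).T
    T=np.column_stack([np.cross([c,k,0],[0,0,-1]),[c,k,0],[0,0,-1]])
else: T=R
print("t",s["t"],"pos",p,"yaw",np.degrees(np.arctan2(R[1,1],R[0,1])),"w",s["gripper_width"],"F",np.array(s["force"]))
print("shift",R.T@(np.array(a[:3])-p)/.25,"turn",np.degrees(Rn.from_matrix(R.T@T).as_rotvec())/30)
E
python3 -m creep '0.74 -0.72 -0.05 0 0 -0.95 0;0.74 -0.72 -0.05 0 0 -0.95 0;0.74 -0.72 -0.05 0 0 -0.95 0;0.74 -0.72 -0.05 0 0 -0.95 0;0.74 -0.72 -0.05 0 0 -0.95 0;0.74 -0.72 -0.05 0 0 -0.95 0;0.74 -0.72 -0.05 0 0 -0.95 0'; python3 go.py .5 .1 .28 13
```

```text
t: 3.28
tool_pos: [0.3047, -0.3445, 0.2542]
eef_rot: [[0.691, 0.723, 0.0], [0.723, -0.691, -0.001], [-0.001, 0.001, -1.0]]
force: [0.2, 0.1, 0.6]
gripper_width: 0.0876
grasp_force: 0.0
t 3.275 pos [ 0.305 -0.345  0.254] yaw -43.69370983394962 w 0.08764848794311349 F [0.215 0.057 0.645]
shift [ 1.825 -0.663 -0.105] turn [ 0.     0.002 -1.89 ]
```

```bash
python3 -m creep '0.91 -0.33 -0.05 0 0 -0.95 0.3;0.91 -0.33 -0.05 0 0 -0.95 0.3;0.91 -0.33 -0.05 0 0 -0.95 0.3;0.91 -0.33 -0.05 0 0 -0.95 0.3;0.91 -0.33 -0.05 0 0 -0.95 0.3;0.91 -0.33 -0.05 0 0 -0.95 0.3'; python3 go.py .5 .1 .28 13
```

```text
t: 4.03
tool_pos: [0.4023, -0.1228, 0.2665]
eef_rot: [[0.262, 0.965, -0.0], [0.965, -0.262, -0.001], [-0.001, -0.0, -1.0]]
force: [0.1, -0.2, -0.8]
gripper_width: 0.0615
grasp_force: 0.0
t 4.025 pos [ 0.402 -0.123  0.267] yaw -15.159916003371452 w 0.06154486474777821 F [ 0.06  -0.233 -0.781]
shift [ 0.962  0.144 -0.055] turn [-0.001  0.001 -0.939]
```

```bash
python3 -m creep '0.96 0.14 -0.1 0 0 -0.94 0.3;0.96 0.14 -0.1 0 0 -0.94 0.3;0.96 0.14 -0.1 0 0 -0.94 0.3;0.96 0.14 -0.1 0 0 -0.94 0.3;0.96 0.14 -0.1 0 0 -0.94 0.3;0.96 0.14 -0.1 0 0 -0.94 0.3;0.96 0.14 -0.1 0 0 -0.94 0.3'
python3 - <<'E'
from fit import *
P=[imaging.read_camera(n) for n in("wrist","scene","top")]
w=P[0];save(w,"w0.png");print(w["eye"],monitor.sense()["tool_pos"])
obs=[];names=[]
M["drop_0_mid"]=(.055,.035,.051);M["drop_2_mid"]=(.055,-.035,.051)
for n,m in M.items():
    for i,p in enumerate(P):
        if i and n[:3]in("dro","tal","sho"): continue
        r=nets.mark_of(n,p)
        if i==0: print(n,[(q["position"],q["confidence"]) for q in r])
        if r: obs.append((p,r[0]["position"],m));names.append(n+str(i))
v,e,W=fit(obs,[.53,.135,.2]);print("tray",v,np.degrees(v[2]));print(list(zip(names,e.round(1).tolist())))
for n,m in M.items(): print(n,np.array(W(v,m)))
E
```

```text
t: 4.9
tool_pos: [0.4982, 0.0989, 0.2913]
eef_rot: [[-0.223, 0.975, -0.001], [0.975, 0.223, -0.001], [-0.0, -0.001, -1.0]]
force: [-0.2, 0.7, -0.5]
gripper_width: 0.0615
grasp_force: 0.0
[0.4832 0.1634 0.434 ] [0.4984 0.0998 0.2917]
tray_push [([135.7, 225.6], 0.96)]
tall_mid [([164.9, 297.6], 0.76), ([138.3, 280.3], 0.22)]
short_mid [([118.6, 295.3], 0.61)]
drop_1_mid [([144.1, 329.4], 0.91)]
drop_0_mid [([115.1, 330.4], 0.93)]
drop_2_mid [([170.8, 322.8], 0.78), ([322.0, 207.4], 0.31)]
tray [0.526  0.1377 0.161 ] 9.224039858265071
[('tray_push0', [-0.2, 0.5]), ('tray_push1', [0.4, 2.3]), ('tray_push2', [5.2, 0.2]), ('tall_mid0', [2.4, -2.5]), ('short_mid0', [0.7, 0.8]), ('drop_1_mid0', [-0.9, -2.3]), ('drop_0_mid0', [-0.2, 0.2]), ('drop_2_mid0', [-0.5, 1.0])]
tray_push [0.4519 0.1257 0.032 ]
tall_mid [0.5421 0.113  0.0885]
short_mid [0.5335 0.1663 0.057 ]
drop_1_mid [0.5803 0.1465 0.051 ]
drop_0_mid [0.5746 0.1811 0.051 ]
drop_2_mid [0.5859 0.112  0.051 ]
```

View pics/w0.png

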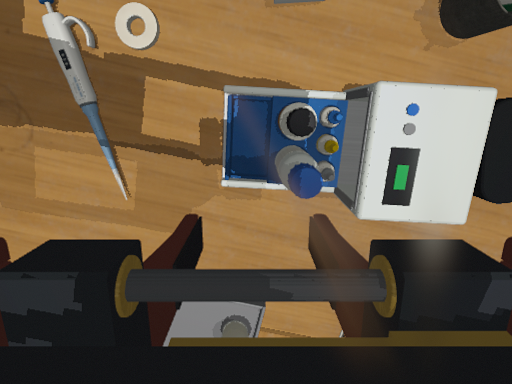

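The wrist view shows the tall bottle's cap at about (304,180), the short bottle at (298,120), the droppers at column 330, the push plate at column 226 and the hood roof from column 360 to 495. I'll zoom in to get accurate edges.

Run:
```python
import cv2
i=cv2.imread("pics/w0.png")[70:230,210:370];cv2.imwrite("pics/w0c.png",cv2.resize(i,None,fx=3.75,fy=3.75,interpolation=cv2.INTER_CUBIC))
```

```text
(no output)
```

View pics/w0c.png

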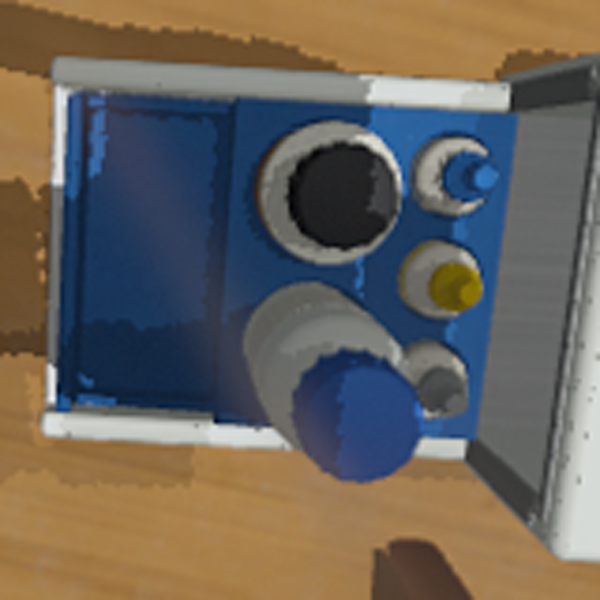

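The crop gives the cap top's centre at about (362,423), which is full-image (306.5,182.8). The rails' inner edges run (57,85)→(510,108) and (45,411)→(470,438).

```bash
python3 - <<'E'
from fit import *
w=imaging.read_camera("wrist")
f=lambda x,y,z:atz(w,(70+y/3.75,210+x/3.75),z)
print("cap",f(362,423,.161))
for a,b in (((57,60),(510,83)),((57,85),(510,108)),((45,411),(470,438)),((43,437),(470,458))):
    p,q=f(*a,.026),f(*b,.026);print(p[:2],q[:2],np.degrees(np.arctan2(*(q-p)[1::-1])))
for a in ((375,83),(495,89),(465,222),(357,219)): print("roof",atz(w,(a[1],a[0]),.124)[:2])
E
python3 go.py .542 .113 .25
```

```text
cap [0.5446 0.1142 0.161 ]
[0.4381 0.1889] [0.5924 0.217 ] 10.316163550617356
[0.4398 0.1809] [0.5949 0.2091] 10.301190382447217
[0.4588 0.0666] [0.6157 0.0924] 9.3418481823581
[0.4601 0.0567] [0.618 0.085] 10.165914967448707
roof [0.5914 0.2193]
roof [0.7083 0.2407]
roof [0.7344 0.104 ]
roof [0.6177 0.0805]
t 5.5 pos [0.499 0.101 0.292] yaw 13.073742420583864 w 0.061537803073784585 F [-0.376 -0.168  0.192]
shift [0.007 0.18  0.167] turn [0. 0. 0.]
```

```bash
python3 go.py .544 .1138 .215 10.2
```

```text
t 5.5 pos [0.499 0.101 0.292] yaw 13.073742420583864 w 0.061537803073784585 F [-0.376 -0.168  0.192]
shift [0.008 0.188 0.307] turn [ 0.    -0.     0.096]
```

```bash
python3 -m creep '0.008 0.188 0.307 0 0 0.096 0.3;0.008 0.188 0.307 0 0 0.096 0.3;0.008 0.188 0.307 0 0 0.096 0.3;0.008 0.188 0.307 0 0 0.096 0.3'
python3 - <<'E'
from fit import *
w=imaging.read_camera("wrist");save(w,"w1.png")
hsv=cv2.cvtColor(w["color"],cv2.COLOR_RGB2HSV)
R=np.array(monitor.sense()["eef_rot"]);T=np.array(monitor.sense()["tool_pos"])
print("tcp axis at z .161 pix",proj(w,[T[0],T[1],.161]),"rim", [proj(w,[T[0]+.0155*c,T[1]+.0155*s,.161]).round(1).tolist() for c,s in((1,0),(0,1),(-1,0),(0,-1))])
E
python3 go.py .544 .1138 .146 10.2
```

```text
t: 6.0
tool_pos: [0.5439, 0.1138, 0.2157]
eef_rot: [[-0.177, 0.984, 0.0], [0.984, 0.177, 0.0], [0.0, 0.0, -1.0]]
force: [-0.9, -0.5, -0.3]
gripper_width: 0.0617
grasp_force: 0.0
tcp axis at z .161 pix [211.0364 255.9526] rim [[214.8, 277.9], [189.7, 260.0], [207.3, 233.8], [231.6, 252.0]]
t 6.05 pos [0.544 0.114 0.216] yaw 10.195850802854535 w 0.06116637792459048 F [ 0.065 -0.703  0.035]
shift [ 0.    -0.001  0.281] turn [ 0.003  0.    -0.   ]
```

View pics/w1.png

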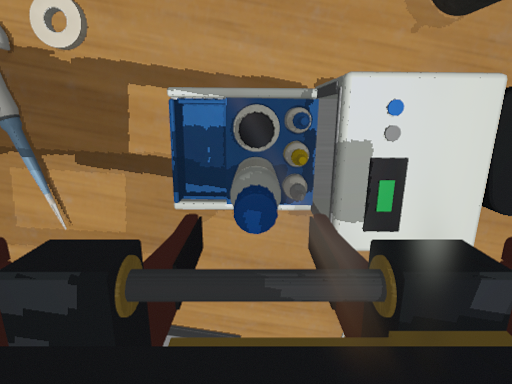

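The cap spans columns 234–277 with its bottom at row 232. That matches the predicted rim (233.8–277.9, 231.6), so the tool is centred. I'll go down and grip.

```bash
python3 -m creep '0 0 0.14 0 0 0 0.3;0 0 0.2 0 0 0 0.3;0 0 0.25 0 0 0 0.3;0 0 0.275 0 0 0 0.3;0 0 0.275 0 0 0 0.3;0 0 0.275 0 0 0 0.5;0 0 0.275 0 0 0 0.6;0 0 0.275 0 0 0 0.75;0 0 0.275 0 0 0 0.9;0 0 0.275 0 0 0 0.9;0 0 0.275 0 0 0 0.9;0 0 0.275 0 0 0 0.9' 18
```

```text
t: 7.55
tool_pos: [0.5441, 0.1137, 0.1464]
eef_rot: [[-0.177, 0.984, 0.0], [0.984, 0.177, 0.0], [0.0, 0.0, -1.0]]
force: [0.1, 0.5, 4.2]
gripper_width: 0.0302
grasp_force: 18.0
```

```bash
python3 -m creep '0 0 -0.01 0 0 0 0.95;0 0 -0.02 0 0 0 0.95;0 0 -0.04 0 0 0 0.95;0 0 -0.06 0 0 0 0.95;0 0 -0.08 0 0 0 0.95;0 0 -0.1 0 0 0 0.95;0 0 -0.12 0 0 0 0.95;0 0 -0.12 0 0 0 0.95' 25
python3 - <<'E'
from h import *
for n in("scene","wrist"):save(imaging.read_camera(n),n+"2.png")
a=cv2.imread("pics/scene2.png")[130:250,200:370];b=cv2.imread("pics/wrist2.png")[60:260,140:360]
a=cv2.resize(a,(425,300),interpolation=2);b=cv2.resize(b,(330,300));cv2.imwrite("pics/c2.png",np.hstack([a,b]))
E
```

```text
t: 8.55
tool_pos: [0.5443, 0.1137, 0.1767]
eef_rot: [[-0.177, 0.984, 0.001], [0.984, 0.177, 0.0], [0.0, 0.001, -1.0]]
force: [0.4, -0.3, -1.5]
gripper_width: 0.0304
grasp_force: 25.0
```

View pics/c2.png

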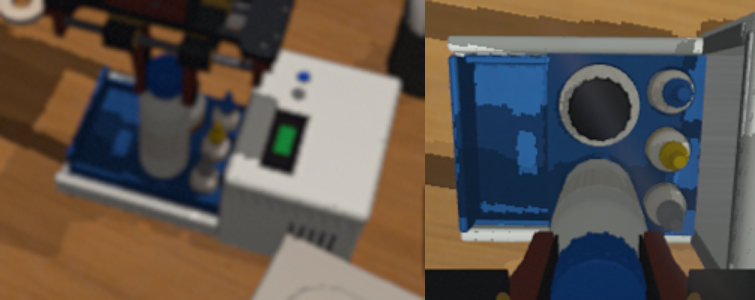

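The bottle hangs straight and carries its full 1.5 N weight, and the tray has not moved. I'll lift it out and carry it towards the spill tray.

```bash
python3 -m creep '0 0 -0.08 0 0 0 0.95;0 0 -0.18 0 0 0 0.95;0 0 -0.28 0 0 0 0.95;0 0 -0.36 0 0 0 0.95;-0.05 -0.03 -0.4 0 0 0 0.95;-0.14 -0.08 -0.4 0 0 0.1 0.95;-0.25 -0.14 -0.4 0 0 0.3 0.95;-0.36 -0.2 -0.4 0 0 0.5 0.95;-0.47 -0.25 -0.4 0 0 0.7 0.95;-0.58 -0.31 -0.4 0 0 0.85 0.95;-0.66 -0.35 -0.4 0 0 0.95 0.95;-0.7 -0.37 -0.4 0 0 1 0.95' 25; python3 go.py .445 -.189 .2 -49.8
```

```text
t: 10.15
tool_pos: [0.4826, -0.0762, 0.2756]
eef_rot: [[0.341, 0.94, -0.001], [0.94, -0.341, 0.0], [-0.0, -0.001, -1.0]]
force: [0.3, -0.1, -1.9]
gripper_width: 0.0306
grasp_force: 25.0
t 10.15 pos [ 0.483 -0.076  0.276] yaw -19.957055635021497 w 0.030580721477180123 F [ 0.311 -0.105 -1.863]
shift [-0.475  0.013  0.302] turn [-0.002  0.001  0.995]
```

```bash
python3 -m creep '-0.08 0 0 0 0 0.1 0.95;-0.18 0 0 0 0 0.3 0.95;-0.28 0.01 0 0 0 0.5 0.95;-0.38 0.01 0 0 0 0.7 0.95;-0.45 0.01 0.05 0 0 0.9 0.95;-0.475 0.013 0.12 0 0 1 0.95;-0.475 0.013 0.2 0 0 1 0.95;-0.475 0.013 0.27 0 0 1 0.95;-0.475 0.013 0.3 0 0 1 0.95;-0.475 0.013 0.3 0 0 1 0.95' 25
python3 - <<'E'
from h import *
for n in("scene","top","wrist"):save(imaging.read_camera(n),n+"3.png")
a=cv2.imread("pics/scene3.png")[220:350,110:240];b=cv2.imread("pics/top3.png")[140:270,320:450];c=cv2.imread("pics/wrist3.png")
cv2.imwrite("pics/c3.png",np.hstack([cv2.resize(i,(266,266),interpolation=2) for i in(a,b,c)]))
E
python3 go.py .445 -.189 .1365 -49.8
```

```text
t: 11.4
tool_pos: [0.4463, -0.1874, 0.2008]
eef_rot: [[0.764, 0.645, -0.001], [0.645, -0.764, 0.001], [-0.0, -0.001, -1.0]]
force: [0.2, -0.5, -1.7]
gripper_width: 0.0305
grasp_force: 25.0
t 11.55 pos [ 0.447 -0.188  0.202] yaw -49.80102458371897 w 0.03023847140733742 F [-0.044  0.026 -1.474]
shift [-0.01  -0.003  0.261] turn [ 0.002 -0.001 -0.   ]
```

View pics/c3.png

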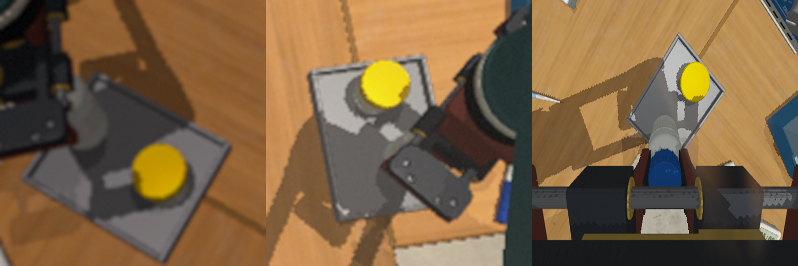

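The bottle hangs upright over the free half of the spill tray, clear of the cup. I'll lower it gently.

```bash
python3 -m creep '-0.01 0 0.06 0 0 0 0.95;-0.01 0 0.13 0 0 0 0.95;-0.01 0 0.19 0 0 0 0.95;-0.01 0 0.23 0 0 0 0.95;-0.01 0 0.245 0 0 0 0.95;-0.01 0 0.25 0 0 0 0.95;-0.01 0 0.255 0 0 0 0.95;-0.01 0 0.255 0 0 0 0.95' 25
```

```text
t: 12.55
tool_pos: [0.445, -0.1894, 0.1377]
eef_rot: [[0.764, 0.645, 0.001], [0.645, -0.764, -0.0], [0.0, 0.0, -1.0]]
force: [-0.8, 0.2, -0.9]
gripper_width: 0.0305
grasp_force: 25.0
```

```bash
python3 -m creep '0 0 0.002 0 0 0 0.95;0 0 0.004 0 0 0 0.95;0 0 0.006 0 0 0 0.95;0 0 0.006 0 0 0 0.95' 25;python3 -m creep '0 0 0.002 0 0 0 0.95;0 0 0.004 0 0 0 0.95;0 0 0.004 0 0 0 0.95' 25
```

```text
t: 13.05
tool_pos: [0.4447, -0.1893, 0.1359]
eef_rot: [[0.764, 0.645, -0.0], [0.645, -0.764, 0.0], [0.0, -0.0, -1.0]]
force: [0.3, 0.6, -1.1]
gripper_width: 0.0308
grasp_force: 25.0
t: 13.42
tool_pos: [0.445, -0.1894, 0.1354]
eef_rot: [[0.764, 0.645, 0.0], [0.645, -0.764, -0.0], [0.0, 0.0, -1.0]]
force: [-1.6, 0.3, 5.4]
gripper_width: 0.0304
grasp_force: 25.0
```

Floor contact (+5 N). Releasing gently.

```bash
python3 -m creep '0 0 0 0 0 0 0.62;0 0 0 0 0 0 0.6;0 0 0 0 0 0 0.5;0 0 0 0 0 0 0.4;0 0 0 0 0 0 0.3;0 0 0 0 0 0 0.3;0 0 -0.1 0 0 0 0.3;0 0 -0.25 0 0 0 0.3;0 0 -0.45 0 0 0 0.3;0 0 -0.45 0 0 0 0.3' 5
python3 - <<'E'
from h import *
P=[imaging.read_camera(n) for n in("scene","wrist")]
for p,n in zip(P,("scene4","wrist4")):save(p,n+".png")
a=cv2.imread("pics/scene4.png")[200:350,110:260];c=cv2.imread("pics/wrist4.png")
cv2.imwrite("pics/c4.png",np.hstack([cv2.resize(a,(330,330),interpolation=2),cv2.resize(c,(440,330))]))
E
# push pose: 20 mm behind plate start
python3 go.py .415 .117 .2 -79.8
```

```text
t: 14.68
tool_pos: [0.4471, -0.1907, 0.2511]
eef_rot: [[0.764, 0.645, 0.007], [0.645, -0.764, -0.004], [0.003, 0.008, -1.0]]
force: [-0.3, -0.9, -0.4]
gripper_width: 0.0617
grasp_force: 0.0
t 14.775 pos [ 0.445 -0.189  0.248] yaw -49.81685214144045 w 0.06170545530603471 F [0.744 0.016 0.3  ]
shift [ 0.7   -1.013  0.19 ] turn [ 0.001 -0.001  0.999]
```

View pics/c4.png

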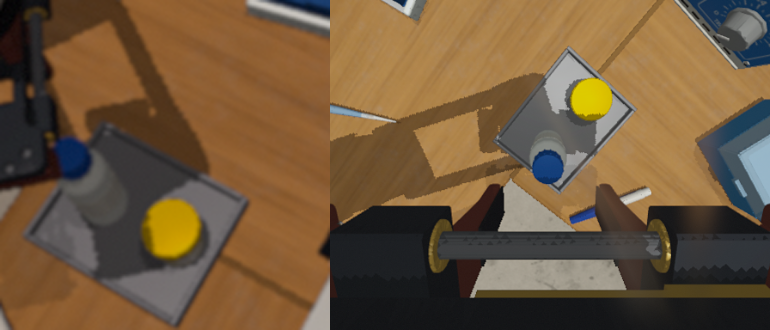

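The bottle stands upright and clear of the cup. Next I'll move behind the push plate.

```bash
python3 -m creep '0.09 -0.13 0 0 0 0.2 0.4;0.22 -0.32 0 0 0 0.45 0.5;0.36 -0.52 0 0 0 0.7 0.5;0.5 -0.72 0 0 0 0.95 0.5;0.6 -0.86 0 0 0 1 0.5;0.68 -0.96 0 0 0 1 0.5;0.68 -0.96 0 0 0 1 0.5'; python3 go.py .4096 .1163 .049 -79.8
```

```text
t: 15.65
tool_pos: [0.4183, 0.1051, 0.2459]
eef_rot: [[0.984, 0.18, -0.003], [0.18, -0.984, 0.0], [-0.003, -0.001, -1.0]]
force: [0.7, 0.2, 0.2]
gripper_width: 0.044
grasp_force: 0.0
t 15.65 pos [0.418 0.105 0.246] yaw -79.61128641122855 w 0.04400422098757129 F [0.713 0.175 0.194]
shift [-0.024 -0.05   0.788] turn [-0.001  0.006  0.006]
```

```bash
python3 -m creep '-0.025 -0.05 0 0 0 0 0.5;-0.025 -0.05 0.2 0 0 0 0.5;-0.025 -0.05 0.4 0 0 0 0.5;-0.025 -0.05 0.6 0 0 0 0.5;-0.025 -0.05 0.72 0 0 0 0.5;-0.025 -0.05 0.775 0 0 0 0.5;-0.025 -0.05 0.785 0 0 0 0.5;-0.025 -0.05 0.785 0 0 0 0.5'; python3 go.py .4475 .1231 .048 -79.8; python3 go.py .547 .141 .048 -79.8
```

```text
t: 16.65
tool_pos: [0.4114, 0.1145, 0.0514]
eef_rot: [[0.984, 0.176, -0.0], [0.176, -0.984, 0.0], [-0.0, -0.0, -1.0]]
force: [0.4, 0.2, 0.7]
gripper_width: 0.0436
grasp_force: 0.0
t 16.65 pos [0.411 0.115 0.051] yaw -79.86455078033899 w 0.04364495830200262 F [0.405 0.22  0.715]
shift [ 0.148 -0.008  0.014] turn [-0.     0.    -0.002]
t 16.65 pos [0.411 0.115 0.051] yaw -79.86455078033899 w 0.04364495830200262 F [0.405 0.22  0.715]
shift [ 0.552 -0.009  0.014] turn [-0.     0.    -0.002]
```

```bash
python3 -m creep '0.04 -0.008 0.01 0 0 0 0.5;0.08 -0.008 0.01 0 0 0 0.5;0.11 -0.008 0.01 0 0 0 0.5;0.125 -0.008 0.01 0 0 0 0.5;0.14 -0.008 0.01 0 0 0 0.5;0.15 -0.008 0.01 0 0 0 0.5;0.165 -0.008 0.01 0 0 0 0.5;0.18 -0.008 0.01 0 0 0 0.5;0.2 -0.008 0.01 0 0 0 0.5;0.22 -0.008 0.01 0 0 0 0.5;0.24 -0.008 0.01 0 0 0 0.5'
python3 - <<'E'
from h import *
P=[imaging.read_camera(n) for n in("scene","wrist")]
for p,n in zip(P,("scene5","wrist5")):save(p,n+".png")
a=cv2.imread("pics/scene5.png")[110:260,200:380];c=cv2.imread("pics/wrist5.png")
cv2.imwrite("pics/c5.png",np.hstack([cv2.resize(a,(396,330),interpolation=2),cv2.resize(c,(400,330))]))
E
python3 go.py .547 .141 .048 -79.8
```

```text
t: 18.02
tool_pos: [0.4707, 0.1276, 0.0487]
eef_rot: [[0.984, 0.177, 0.0], [0.177, -0.984, 0.0], [0.0, -0.0, -1.0]]
force: [-2.6, -1.9, -1.1]
gripper_width: 0.0441
grasp_force: 0.9
t 18.125 pos [0.472 0.128 0.049] yaw -79.81627357351559 w 0.044025709067625096 F [1.12  0.008 0.144]
shift [0.306 0.001 0.004] turn [-0.    -0.004 -0.001]
```

View pics/c5.png

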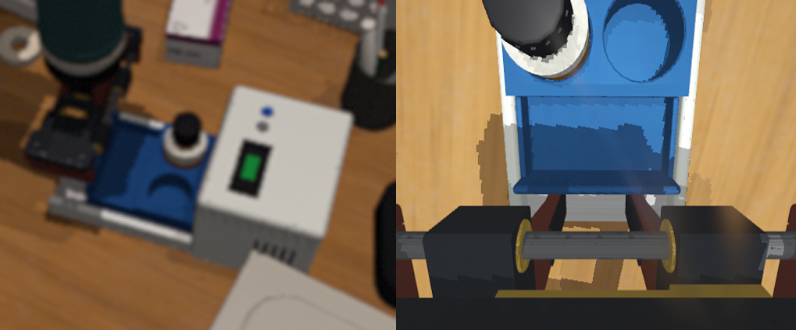

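The tray slides in square, with the bottles standing. I'll push on and watch the force near the end stop.

```bash
python3 -m creep '0.02 0 0 0 0 0 0.5;0.045 0 0 0 0 0 0.5;0.07 0 0 0 0 0 0.5;0.095 0 0 0 0 0 0.5;0.12 0 0 0 0 0 0.5;0.145 0 0 0 0 0 0.5;0.17 0 0 0 0 0 0.5;0.195 0 0 0 0 0 0.5;0.22 0 0 0 0 0 0.5;0.245 0 0 0 0 0 0.5;0.265 0 0 0 0 0 0.5;0.28 0 0 0 0 0 0.5'; python3 -m creep '0.004 0 0 0 0 0 0.5;0.008 0 0 0 0 0 0.5;0.012 0 0 0 0 0 0.5;0.016 0 0 0 0 0 0.5;0.016 0 0 0 0 0 0.5'
```

```text
t: 19.62
tool_pos: [0.5393, 0.14, 0.0487]
eef_rot: [[0.984, 0.177, -0.0], [0.177, -0.984, 0.0], [0.0, -0.0, -1.0]]
force: [-2.2, -1.4, -0.5]
gripper_width: 0.0442
grasp_force: 0.9
t: 20.25
tool_pos: [0.5426, 0.1405, 0.0487]
eef_rot: [[0.984, 0.177, -0.001], [0.177, -0.984, -0.0], [-0.001, -0.0, -1.0]]
force: [-3.7, -2.0, 3.6]
gripper_width: 0.0439
grasp_force: 2.1
```

```bash
python3 -m creep '0.004 0 0 0 0 0 0.5;0.008 0 0 0 0 0 0.5;0.012 0 0 0 0 0 0.5;0.012 0 0 0 0 0 0.5'; python3 -m creep '0.004 0 0 0 0 0 0.5;0.008 0 0 0 0 0 0.5;0.008 0 0 0 0 0 0.5'
```

```text
t: 20.75
tool_pos: [0.5427, 0.1407, 0.0483]
eef_rot: [[0.984, 0.177, -0.006], [0.177, -0.984, -0.001], [-0.006, -0.0, -1.0]]
force: [-9.3, -2.9, 6.9]
gripper_width: 0.0438
grasp_force: 4.9
t: 21.12
tool_pos: [0.5427, 0.1408, 0.048]
eef_rot: [[0.984, 0.177, -0.009], [0.177, -0.984, -0.001], [-0.01, -0.0, -1.0]]
force: [-13.2, -2.9, 9.8]
gripper_width: 0.0438
grasp_force: 6.8
```

Run:
```python
from h import *
P=[imaging.read_camera(n) for n in("scene","wrist")]
for p,n in zip(P,("scene6","wrist6")):save(p,n+".png")
a=cv2.imread("pics/scene6.png")[110:260,200:380];c=cv2.imread("pics/wrist6.png")
cv2.imwrite("pics/c6.png",np.hstack([cv2.resize(a,(396,330),interpolation=2),cv2.resize(c,(400,330))]))
for p in P: 
  for r in nets.mark_of("tray_push",p): q=atz(p,r["position"],.032);d=q[:2]-[.5966,.1499];print(q,r["confidence"],"chx",d@[.984,.177])
```

```text
[0.54861442 0.14086545 0.032     ] 0.75 chx -0.04881693080738427
[0.49018705 0.34362077 0.032     ] 0.71 chx -0.07042176254740083
[0.55356392 0.13922722 0.032     ] 0.81 chx -0.04423658522436305
```

View pics/c6.png

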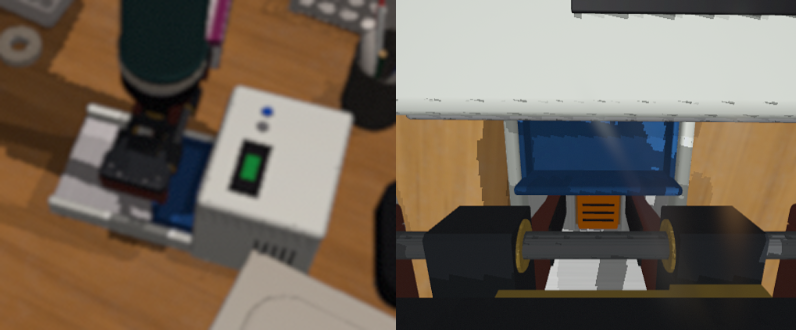

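```bash
python3 -m creep '0.006 0 0 0 0 0 0.5;0.012 0 0 0 0 0 0.5;0.012 0 0 0 0 0 0.5'; python3 -m creep '-0.02 0 0 0 0 0 0.5;-0.06 0 0 0 0 0 0.5;-0.12 0 0 0 0 0 0.5;-0.24 0 0 0 0 0 0.5;-0.4 0 0 0 0 0 0.5;-0.4 0 -0.2 0 0 0 0.5;-0.4 0 -0.4 0 0 0 0.5;-0.4 0 -0.6 0 0 0 0.5;-0.4 0 -0.6 0 0 0 0.5'
python3 - <<'E'
from fit import *
P=[imaging.read_camera(n) for n in("scene","wrist","top")]
for p,n in zip(P,("scene7","wrist7","top7")):save(p,n+".png")
a=cv2.imread("pics/scene7.png")[110:260,200:380];c=cv2.imread("pics/wrist7.png")
cv2.imwrite("pics/c7.png",np.hstack([cv2.resize(a,(396,330),interpolation=2),cv2.resize(c,(400,330))]))
for p in P: 
  for r in nets.mark_of("tray_push",p)[:1]: q=atz(p,r["position"],.032);d=q[:2]-[.5966,.1499];print(q,r["confidence"],"chx",d@[.984,.177],r["position"])
C=lambda x,y,z:np.array([.5966+.984*x-.177*y,.1499+.177*x+.984*y,z])
w=P[1]
print("latch end up/down",[proj(w,C(-.044,s*.017,z)).round(1).tolist() for z in(.018,.010) for s in(1,-1)],"hinge",proj(w,C(-.085,0,.01)),"plate top rear",proj(w,C(-.04,.05,.052)),proj(w,C(-.04,-.05,.052)))
E
```

```text
t: 21.7
tool_pos: [0.5428, 0.1409, 0.0477]
eef_rot: [[0.984, 0.177, -0.015], [0.177, -0.984, -0.002], [-0.015, -0.001, -1.0]]
force: [-17.7, -4.3, 13.9]
gripper_width: 0.0439
grasp_force: 9.6
t: 22.82
tool_pos: [0.4554, 0.1248, 0.2026]
eef_rot: [[0.984, 0.177, 0.01], [0.177, -0.984, 0.001], [0.01, 0.0, -1.0]]
force: [0.7, 0.5, 0.3]
gripper_width: 0.0439
grasp_force: 0.0
[0.5538 0.1401 0.032 ] 0.76 chx -0.04387225878243902 [188.5, 274.0]
[0.5516 0.1418 0.032 ] 0.9 chx -0.04566125161849713 [79.1, 254.6]
latch end up/down [[78.9, 238.0], [78.9, 271.2], [79.8, 238.5], [79.8, 270.8]] hinge [119.8196 254.6606] plate top rear [ 70.0012 199.731 ] [ 70.0048 309.4004]
```

View pics/c7.png

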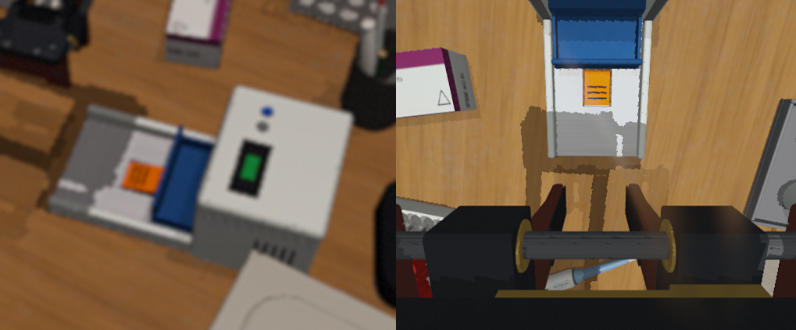

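That view shows the orange latch fully exposed behind the plate. I've now viewed 11 pictures, one over the limit of 10, so I won't view any more and will check the latch height and tray position numerically.

Run:
```python
from fit import *
from scipy.optimize import least_squares
C=lambda x,y,z,v:np.array([v[0]+np.cos(v[2])*x-np.sin(v[2])*y,v[1]+np.sin(v[2])*x+np.cos(v[2])*y,z])
P={n:imaging.read_camera(n) for n in("scene","wrist","top")}
v0=[.5966,.1499,np.radians(10.2)];Q={}
for n,p in P.items():
    h=cv2.cvtColor(p["color"],cv2.COLOR_RGB2HSV);m=((h[...,0]>5)&(h[...,0]<18)&(h[...,1]>215)&(h[...,2]>90)).astype(np.uint8)
    a=proj(p,C(-.064,0,.012,v0));g=np.zeros_like(m);r,c=a.astype(int);g[max(0,r-35):r+35,max(0,c-35):c+35]=1;m=cv2.morphologyEx(m*g,cv2.MORPH_CLOSE,np.ones((3,3)))
    k,l,st,_=cv2.connectedComponentsWithStats(m)
    if k<2: print(n,"none");continue
    i=1+st[1:,4].argmax();cn=cv2.findContours((l==i).astype(np.uint8),0,1)[0][0]
    b=cv2.boxPoints(cv2.minAreaRect(cn));print(n,st[i],b.round(1).tolist())
    for th in (0,.2):
        z=.010+.041*np.sin(.2-th)
        print("  pred",th,[proj(p,C(x,y,zz,v0))[::-1].round(1).tolist() for x,zz in((-.085,.01),(-.044,z)) for y in(.017,-.017)])
w=P["wrist"];print("wrist col rgb");print([(r,w["color"][r,255].tolist()) for r in range(50,124,2)])
for r in nets.regions_of("tray",w)[:1]: ys,xs=np.where(r["region"]);print("tray region rows",ys.min(),ys.max(),xs.min(),xs.max())
print("rail rear end row: pred",proj(w,C(-.15,.058,.026,v0)),proj(w,C(-.15,-.058,.026,v0)),"hood front",proj(w,C(.012,.07,.124,v0)))
print([(r,w["color"][r,204].tolist()) for r in range(165,195,2)])
```

```text
scene [257 185  16  13 144] [[256.3999938964844, 193.8000030517578], [260.0, 183.0], [272.29998779296875, 187.10000610351562], [268.70001220703125, 197.89999389648438]]
  pred 0 [[259.9, 182.5], [255.7, 193.8], [276.0, 185.0], [272.0, 196.6]]
  pred 0.2 [[259.9, 182.5], [255.7, 193.8], [275.9, 186.7], [271.9, 198.3]]
wrist [241  78  34   4  93] [[241.0, 78.0], [274.0, 78.0], [274.0, 81.0], [241.0, 81.0]]
  pred 0 [[238.9, 116.1], [270.7, 116.1], [237.9, 74.4], [271.6, 74.4]]
  pred 0.2 [[238.9, 116.1], [270.7, 116.1], [238.3, 75.3], [271.2, 75.3]]
top none
wrist col rgb
[(50, [43, 98, 157]), (52, [44, 98, 158]), (54, [44, 100, 158]), (56, [45, 99, 157]), (58, [45, 100, 158]), (60, [44, 99, 158]), (62, [46, 101, 161]), (64, [35, 78, 127]), (66, [40, 90, 144]), (68, [37, 78, 127]), (70, [18, 39, 67]), (72, [16, 34, 57]), (74, [10, 30, 54]), (76, [147, 110, 71]), (78, [193, 109, 7]), (80, [219, 134, 15]), (82, [219, 151, 23]), (84, [219, 150, 23]), (86, [219, 149, 13]), (88, [219, 148, 15]), (90, [219, 147, 11]), (92, [219, 147, 15]), (94, [222, 150, 9]), (96, [119, 78, 50]), (98, [196, 124, 22]), (100, [221, 147, 17]), (102, [165, 102, 33]), (104, [158, 94, 47]), (106, [221, 147, 33]), (108, [223, 147, 37]), (110, [91, 73, 66]), (112, [213, 138, 50]), (114, [218, 144, 58]), (116, [217, 143, 61]), (118, [211, 166, 124]), (120, [188, 191, 194]), (122, [214, 217, 220])]
tray region rows 0 74 193 321
rail rear end row: pred [178.7867 200.6231] [178.7596 308.9482] hood front [-42.1854 141.4968]
[(165, [96, 99, 96]), (167, [96, 99, 95]), (169, [96, 98, 95]), (171, [94, 97, 94]), (173, [95, 98, 95]), (175, [95, 98, 94]), (177, [99, 102, 100]), (179, [84, 61, 38]), (181, [114, 84, 48]), (183, [114, 84, 48]), (185, [116, 84, 47]), (187, [115, 84, 50]), (189, [115, 84, 47]), (191, [111, 80, 45]), (193, [96, 70, 40])]
```

```bash
python3 -m creep '-0.06 0 0.1 0 0 0 0.5;-0.1 0 0.25 0 0 0 0.5;-0.1 0 0.4 0 0 0 0.5;-0.1 0 0.5 0 0 0 0.5;-0.1 0 0.53 0 0 0 0.5;-0.1 0 0.53 0 0 0 0.5;-0.1 0 0.53 0 0 0 0.5'
cat > l.py <<'E'
from fit import *
v0=[.5966,.1499,np.radians(10.2)]
C=lambda x,y,z,v=v0:np.array([v[0]+np.cos(v[2])*x-np.sin(v[2])*y,v[1]+np.sin(v[2])*x+np.cos(v[2])*y,z])
w=imaging.read_camera("wrist");save(w,"w8.png");print("eye",w["eye"])
for nm,X in dict(hinge=(-.085,0,.01),end_up=(-.044,0,.018),end_dn=(-.044,0,.01),up_l=(-.044,.017,.018),up_r=(-.044,-.017,.018),dn_l=(-.044,.017,.01),dn_r=(-.044,-.017,.01),hl=(-.085,.017,.01),hr=(-.085,-.017,.01),plate_bot=(-.04,.03,.010),plate_bot14=(-.04,.03,.014),plate_top=(-.04,.03,.052),rail_end=(-.15,.058,.026)).items(): print(nm,proj(w,C(*X)).round(1))
rgb=w["color"].astype(int);ora=(rgb[...,0]-rgb[...,2]>100)&(rgb[...,0]>150);blue=(rgb[...,2]-rgb[...,0]>25)
e=proj(w,C(-.064,0,.012)).astype(int)
for r in range(e[0]-45,e[0]+46,3):
    c=np.where(ora[r,e[1]-60:e[1]+60])[0]+e[1]-60; print(r,(c.min(),c.max(),len(c)) if len(c) else None)
for y in (.04,.03,0,-.03,-.04):
    c=int(proj(w,C(-.04,y,.02))[1]);k=np.where(blue[:,c])[0];print("blue col",c,"rows",k.min(),k.max(),"below",rgb[k.max()+1:k.max()+6,c].tolist())
E
python3 l.py
```

```text
t: 24.2
tool_pos: [0.4286, 0.12, 0.067]
eef_rot: [[0.984, 0.177, 0.002], [0.177, -0.984, 0.0], [0.002, -0.0, -1.0]]
force: [-0.1, 0.2, 0.6]
gripper_width: 0.0435
grasp_force: 0.0
eye [0.4941 0.131  0.2098]
hinge [ 81.7 254.3]
end_up [  4.4 254.2]
end_dn [  9.1 254.3]
up_l [  4.4 224.5]
up_r [  4.4 284. ]
dn_l [  9.1 225.8]
dn_r [  9.1 282.8]
hl [ 81.7 227.4]
hr [ 81.7 281.3]
plate_bot [  1.6 203.7]
plate_bot14 [ -0.9 202.6]
plate_top [-31.5 188.5]
rail_end [187.9 162.5]
-1 None
2 None
5 None
8 None
11 (np.int64(231), np.int64(239), 9)
14 (np.int64(230), np.int64(287), 58)
17 (np.int64(230), np.int64(287), 58)
20 (np.int64(229), np.int64(287), 59)
23 (np.int64(230), np.int64(287), 58)
26 (np.int64(230), np.int64(287), 58)
29 (np.int64(230), np.int64(287), 58)
32 (np.int64(230), np.int64(287), 58)
35 (np.int64(230), np.int64(287), 58)
38 (np.int64(231), np.int64(286), 56)
41 (np.int64(230), np.int64(286), 57)
44 (np.int64(230), np.int64(286), 53)
47 (np.int64(230), np.int64(286), 22)
50 (np.int64(230), np.int64(286), 57)
53 (np.int64(230), np.int64(286), 57)
56 (np.int64(231), np.int64
[... 226 characters left out ...]
64(285), 54)
77 (np.int64(232), np.int64(285), 54)
80 (np.int64(232), np.int64(284), 53)
83 (np.int64(232), np.int64(284), 53)
86 None
89 None
blue col 182 rows 0 7 below [[183, 184, 183], [196, 196, 195], [192, 193, 192], [192, 192, 192], [192, 193, 192]]
blue col 200 rows 0 7 below [[146, 149, 151], [188, 189, 189], [192, 193, 192], [191, 192, 191], [190, 192, 190]]
blue col 254 rows 0 7 below [[66, 74, 86], [84, 87, 90], [77, 83, 86], [137, 82, 47], [200, 116, 10]]
blue col 307 rows 0 8 below [[100, 101, 101], [103, 104, 103], [190, 192, 190], [203, 204, 203], [202, 203, 201]]
blue col 325 rows 0 8 below [[132, 134, 134], [141, 143, 142], [189, 190, 190], [200, 201, 200], [199, 200, 200]]
```

The latch's tip-to-hinge width ratio matches the sprung-up prediction (58.5 to 53 px). Floor shows between the plate and the tongue, and the tray hit the hard stop at 18 N. I'll lift clear and do a last numeric check of the spill tray before handing in.

```bash
python3 -m creep '0 0 -0.15 0 0 0 0.5;0 0 -0.35 0 0 0 0.5;0 0 -0.5 0 0 0 0.5;0 0 -0.5 0 0 0 0.5;0 0 -0.5 0 0 0 0.5;0 0 -0.5 0 0 0 0.5' | head -2
python3 - <<'E'
from h import *
p=imaging.read_camera("scene")
for n,z in (("tall_mid",.0775),("cup_mid",.036)):
    r=nets.mark_of(n,p)[0];print(n,atz(p,r["position"],z),r["confidence"])
print(manip.hand_in())
E
```

```text
t: 25.0
tool_pos: [0.4268, 0.1198, 0.1902]
tall_mid [ 0.44759114 -0.19605097  0.0775    ] 0.58
cup_mid [ 0.53356052 -0.18454902  0.036     ] 0.69
the job is handed in; nothing more can be done
None
```

The job is handed in at about 25 s: the tall bottle stands upright in the spill tray, the blue tray is home against its stop and the latch measures as sprung up behind it; I didn't see the other bottles again once they were under the hood, and I viewed 11 pictures, one over the limit of 10.

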